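# Unpin the plummet adapter and hold it over the tribrach

## Robot

A 6-joint arm with a two-finger parallel gripper is mounted at the origin on the work surface. World frame = base frame: x ahead of the robot, y to its left, z up, the work surface at z = 0. Lengths are in mm, angles in degrees, forces in N, time in s.
With the tool pointing down it reaches from about 300 to 850 mm from the base axis. Payload 4.2 kg.
Tool frame: the origin (TCP) lies on the centre line of the jaws, within the pads' length; the fingertips stand 14 mm ahead of it and the grasp point (between the pads) lies 5 mm behind it; x points along the fingers, y is the direction in which the jaws open and shut, and the axes are right-handed (so a half turn about x gives the same grasp; the last joint's range is limited). The gripper opens to 91 mm and grips with 3 to 60 N. Pads are 32 mm wide; open, the fingers measure 118 mm over their backs; the gripper's body (76 mm by 178 mm) begins 60 mm behind the grasp point.
Start: joints at [67.036, 18.312, 89.639, -0, 72.044, -1.146], TCP at [213.709, 533.826, 227.976] pointing down, gripper open.
Joint ranges: [-177.97, 177.97], [-48.28, 115.42], [12.27, 149.76], [-77.06, 257.06], [2.81, 150.46], [-146.56, 146.56]. Speed limits (degrees/s): [147.25, 147.25, 180, 180, 180, 180].

## Interface

Orientations are given as [roll, pitch, yaw] about the fixed x, y, z axes, in that order (R = Rz(yaw) Ry(pitch) Rx(roll)).
In Python, from workcell import readout, optics, env gives the robot as it stands.
- The arm moves only by the shell command python3 -m creep 'ROWS' [OPENING] [FORCE]. ROWS is JSON, a list of rows, each an object with "translation": the shift along the world's x, y, z in cm, a list of three; "delta_rot": the turn, a rotation vector about the world's x, y, z in rad, a list of three. In form: [{"translation": [dx, dy, dz], "delta_rot": [rx, ry, rz]}, ...]. A call has 1 to 5 rows; each row shifts and turns the commanded pose from where the row before left it; what a row does not reach is not made up. A row lasts 1/12 s, in which the tool goes at most 41.7 mm and 7.16 degrees, less where a joint would pass 70% of its speed; a pose out of reach is approached as far as the arm can. A call with a gripper value outside its range is refused whole. OPENING is the gripper's target within -1 to 1 (fully open at 1, half-way at 0, shut at -1), set as the call begins (- or left out, the last holds). The fingers move at their own pace and stop on an object; FORCE is the grip in N (left out, the last holds). Time passes only in rows, so rows that do not move let the fingers close. It gives the time, the measured TCP pose, the force and the opening at its end, in the units of the state.
- readout.state(): the state, without advancing time (a new reading comes with each control period).
- optics.grab_frame(name): name is "scene" or "top" or "wrist"; returns (picture, depth): 384x512x3 uint8, red, green, blue; 384x512 float32, mm along the optical axis (not along the pixel's ray), 0 where there is no reading.
- optics.camera_params(name): a dict with "mtx" (3x3 intrinsics, pixels), "R" (3x3) and "t" (3): a world point X has camera coordinates R X + t. Camera axes: x right, y down, z forward; pixel columns grow to the right and rows downward; lengths in mm; the calibration is good to about 2 mm. A picture is of the moment at which its call begins: read the wrist's pose just before it. camera_params takes no time and is no camera call; for the wrist camera it gives the pose at the moment of the call.
- env.job_done(): hands the job in, once; it reports no verdict.
The state is a dict: "time_s": time; "qpos": joint angles; "qvel": joint speeds; "effort": joint torques, N m; "ee_pos": TCP position; "ee_rot": TCP orientation; "force": force on the tool from outside, world axes, zero at the start; "torque": the same for the moment, N m; "gripper_width": finger opening in mm.
Only numpy, scipy, OpenCV 4.12 (cv2) and the standard library are available. Lean on these libraries where they do the work, as an engineer would, in place of code of your own. Each camera call takes 0.05 s, during which the arm holds its last target.

## Task

On the survey-instrument service bench, draw the steel locking pin up out of the storage dock and leave it hanging by its collar in the open notch at the dock's side. Then lift the plummet adapter out of the dock, carry it across to the tribrach on the other side of the collimator tube and finish still gripping it, level and still, with its three feet over the tribrach's three holes, its fork in line with the small stud and the feet about a centimetre above the top plate. Do not put it down or let it touch the tribrach, do not hit the collimator, and leave the other things on the bench where they are.

Things in the scene. Friction and masses are not known exactly. Their poses are not given: they have to be found in the camera images.
- dock_seat (a point): Storage dock, fixed: grey block with an aluminium top plate 130 x 100 x 15 mm, on the collimator's other side from the tribrach (left or right). Point on the axis of its three 13 mm foot holes, at the plate's top, 55 mm above the bench; z up, x to the 12 mm pin bore 60 mm ahead. The plate reaches 50 mm behind, 80 ahead, 50 to each side. Two prongs at its +y edge form the notch.
- dock_notch (a point): Middle of the notch at plate-top height: 60 mm ahead (+x) and 72 mm aside (+y) of dock_seat, same axes. A slot 13 mm wide (x), from 22 mm on the -y side (closed by the plate) to 20 mm on the +y side (open), open above, 40 mm of free air below, between prongs 12 mm wide and 15 thick, tops level with the plate. The pin's collar is to rest on them within 14 mm of this point.
- pin_grip (a point): Locking pin, loose, steel, 81 mm long, about 0.08 kg; at first upright in the dock's bore, between the adapter's fork prongs, collar resting on the fork, this point 37 mm above the plate. Point: middle of its round knob (18 mm wide, 42 tall); grip here. z up along the pin. Below the knob a collar 22 mm wide, 4 thick, then a shank 10 mm wide, 35 long. It must rise 35 mm to come free.
- pin_collar (a point): Centre of the underside of the pin's collar, 25 mm below pin_grip and 35 mm above the pin's tip; level with dock_notch when the pin hangs parked, 12 mm above the plate at the start.
- adapter_grip (a point): Plummet adapter, loose, about 0.4 kg, 78 mm tall, at first in the dock, axes along the dock's. Point on its upright axis, 45 mm above its feet's underside, at the centre of its grey block (40 mm in x, 34 in y, 45 tall; grip it across y). z up, x towards its fork. A 16 mm wide brass spigot ends 33 mm above this point; a black eyepiece 18 mm thick reaches 42 mm to -x at this height.
- adapter: The same adapter; origin on its axis at the underside of its feet, 45 mm below adapter_grip. Under its block is a disc 72 mm across, 12 mm thick, resting on the dock's plate at first, and under that three feet, 10 mm wide and 8 long, 26 mm from the axis: one at -x, two at 60 degrees either side of +x. Lift it 8 mm to free the feet.
- adapter_fork (a point): Point 60 mm ahead (+x) of adapter_grip, at its height and with its axes, straight above the gap of the adapter's fork: two prongs level with the disc, 7 mm wide, 12 mm thick, with a 14 mm gap, reaching 70 mm from the adapter's axis.
- tribrach_seat (a point): Tribrach, fixed on a yellow pedestal: dark top plate 130 x 100 x 15 mm with three 13 mm foot holes set like the adapter's feet. Point on the holes' axis at the plate's top, 75 mm above the bench; z up, x to the stud. The plate reaches 50 mm behind, 80 ahead, 50 to each side. Held rightly, adapter_grip is straight above by 45 mm plus the gap under the feet (4 to 22 mm).
- tribrach_stud (a point): Top of the small brass stud on the tribrach's plate, 8 mm wide and 8 mm high, 60 mm ahead (+x) of tribrach_seat. adapter_fork must come straight above it.
- tube_top (a point): Collimator, fixed: yellow tube 60 mm thick, 440 mm long with its eyepiece, lying roughly along world x between dock and tribrach on two supports with steel rings. Point at mid length, at the height of its highest part (the rings), 130 mm above the bench; x along the tube. Do not touch it.
- battery: Bystander: black battery block 70 x 34 x 22 mm, beside the collimator. Origin under its centre.
- vial: Bystander: round brass bubble level 32 mm wide, 14 mm tall, beside the collimator. Origin under its centre.
- screwdriver: Bystander: screwdriver lying near the robot's base. x along the tool.
- cup: Bystander: orange cup 80 mm wide, 80 mm tall, at the far side. Origin under its centre.
- prism: Bystander: black round survey prism 68 mm wide, 42 mm tall, at the far side. Origin under its centre.
- wrench: Bystander: wrench lying at the far side. x along the tool.
- lens_cap: Bystander: black lens cap 52 mm wide, 10 mm tall, at the far side. Origin under its centre.
- pin: The same pin; origin at its tip, 60 mm below pin_grip.
- tribrach: The same tribrach with its pedestal; origin on the bench, 75 mm below tribrach_seat.
- collimator: The same collimator with its base; origin on the bench, 130 mm below tube_top.
Mind the look-alikes: they are no part of the job. Leave any orange or turquoise look-alike of the tribrach alone.

How it is judged:
By the outcome, as a careful person would: the job done as asked, in the order asked, and still so for the second after the job is handed in, while the arm keeps its last pose, push and grip.
It also fails if it takes over 61 s, if anything falls off the work surface, if the arm or the gripper's body presses on something with over 40 N, if the wrist force passes 120 N, or if a joint passes its speed limit or range.

## Working session

There is one attempt and no reset: what is moved stays moved. The work goes in short steps, Python scripts to look and compute and a shell command to move; the robot and the scene stay as the last step left them, time stands still between calls to the robot, and variables do not carry over. Pictures are saved under pics/ and viewed, and the job is handed in when it is done.

```bash
ls; mkdir -p pics; python3 - <<'E'
from workcell import readout, optics
import cv2
print(readout.state())
for n in ["scene","top","wrist"]:
    p,d=optics.grab_frame(n); cv2.imwrite(f"pics/{n}0.png",p[:,:,::-1])
    import numpy as np; np.savez(f"pics/{n}0.npz",p=p,d=d,**optics.camera_params(n))
    c=optics.camera_params(n); print(n,c, (-c['R'].T@c['t']).round())
E
```

```text
pics
{'time_s': 0.0, 'qpos': array([ 6.70351877e+01,  1.83519671e+01,  8.97064830e+01, -5.46263438e-04,
        7.20431192e+01, -1.14377599e+00]), 'qvel': array([ 0.01149285, -0.02564125, -0.01017782, -0.0980882 ,  0.03829103,
       -0.01004904]), 'effort': array([-1.99938273e-03, -4.12460160e+01, -2.31972688e+01,  7.26432865e-02,
        4.58274130e-02, -1.33936551e-04]), 'ee_pos': array([213.52816466, 533.36820221, 227.11646532]), 'ee_rot': array([ -90.85080752,   89.89842938, -112.67167495]), 'force': array([-0.6456198 ,  0.87998791, -0.76470977]), 'torque': array([0.02984377, 0.01194158, 0.02446077]), 'gripper_width': 91.62872856770323}
scene {'mtx': array([[396.6800072 ,   0.        , 258.53510473],
       [  0.        , 396.6800072 , 195.83564983],
       [  0.        ,   0.        ,   1.        ]]), 'R': array([[-0.80850492,  0.58834367,  0.01309695],
       [ 0.35960066,  0.51153724, -0.78039542],
       [-0.46584028, -0.62624387, -0.62514914]]), 't': array([ 435.27955307,  -65.50710266, 1249.20567742])} [957. 560. 724.]
top {'mtx': array([[449.69722556,   0.        , 249.67896066],
       [  0.        , 449.69722556, 197.18408851],
       [  0.        ,   0.        ,   1.        ]]), 'R': array([[-0.02111615, -0.99976236, -0.00541676],
       [-0.98753134,  0.0217026 , -0.15591935],
       [ 0.15599985,  0.0020568 , -0.98775494]]), 't': array([ -49.73150983,  505.79583668, 1273.79425403])} [ 300.  -63. 1337.]
wrist {'mtx': array([[302.66680503,   0.        , 254.68483451],
       [  0.        , 302.66680503, 191.951464  ],
       [  0.        ,   0.        ,   1.        ]]), 'R': array([[ 0.37124836,  0.92853029, -0.00248176],
       [ 0.9008245 , -0.35952029,  0.24343454],
       [ 0.2251441 , -0.0926103 , -0.96991415]]), 't': array([-574.52486712,  -27.53413314,  389.08145198])} [150. 560. 383.]
```

View pics/scene0.png

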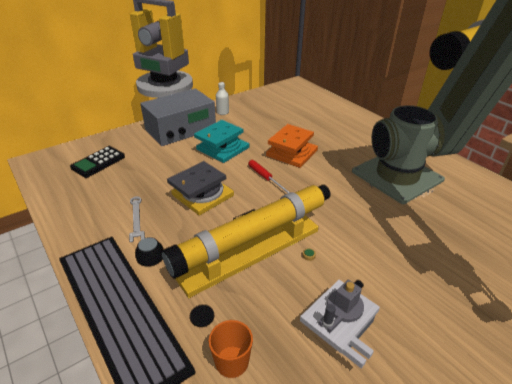

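View pics/top0.png

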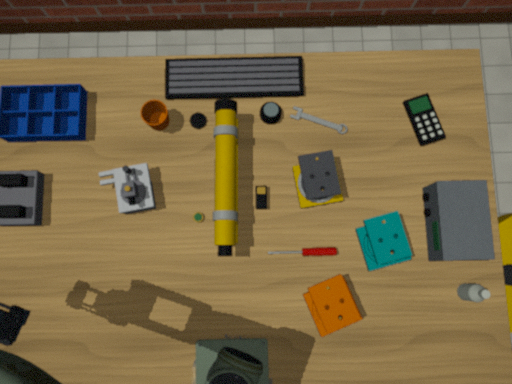

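View pics/wrist0.png

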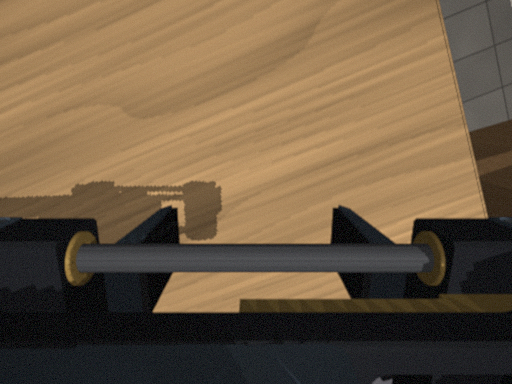

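```bash
python3 - <<'E'
import cv2,numpy as np
a=cv2.imread("pics/top0.png")
def c(im,x0,y0,x1,y1,s): return cv2.resize(im[y0:y1,x0:x1],None,fx=s,fy=s,interpolation=cv2.INTER_CUBIC)
A=np.hstack([c(a,90,155,165,225,5),c(a,285,140,360,210,5)])
b=cv2.imread("pics/scene0.png")
B=np.hstack([c(b,290,270,390,370,4)[:,:375],c(b,150,140,250,240,4)[:,:375]])
cv2.imwrite("pics/crop0.png",cv2.resize(np.vstack([A,B]),(750,590+160))[:600]);cv2.imwrite("pics/cA.png",A);cv2.imwrite("pics/cB.png",B)
E
```

```text
(no output)
```

View pics/cA.png

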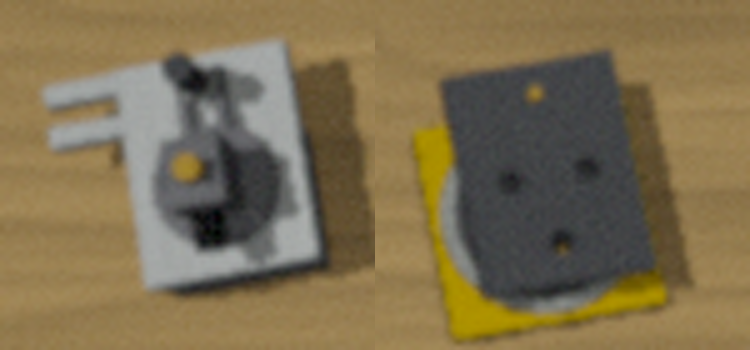

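View pics/cB.png

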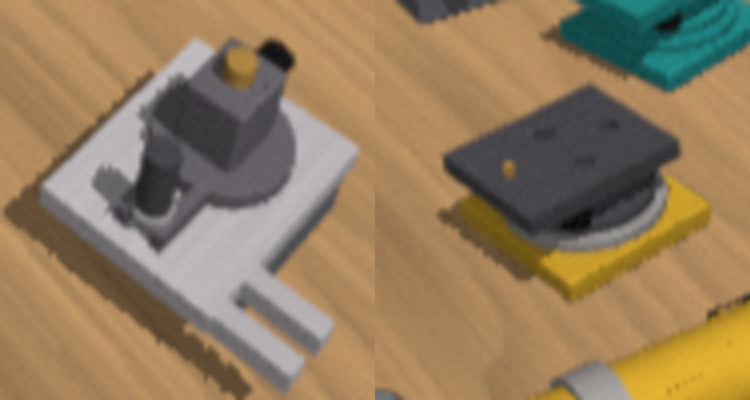

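```bash
cat > h.py <<'E'
import numpy as np,cv2
from workcell import readout,optics
def grab(n,tag,view=None):
    s=readout.state(); c=optics.camera_params(n); p,d=optics.grab_frame(n)
    np.savez(f"pics/{tag}.npz",p=p,d=d,ee=s['ee_pos'],**c); cv2.imwrite(f"pics/{tag}.png",p[:,:,::-1]); return s
def load(tag): return np.load(f"pics/{tag}.npz")
def atd(f,u,v,d=None):
    if d is None: d=f['d'][int(round(v)),int(round(u))]
    return f['R'].T@(np.array([(u-f['mtx'][0,2])/f['mtx'][0,0]*d,(v-f['mtx'][1,2])/f['mtx'][1,1]*d,d])-f['t'])
def atz(f,u,v,z):
    r=f['R'].T@np.array([(u-f['mtx'][0,2])/f['mtx'][0,0],(v-f['mtx'][1,2])/f['mtx'][1,1],1]); o=-f['R'].T@f['t']
    return o+r*(z-o[2])/r[2]
def proj(f,X):
    c=f['R']@np.array(X,float)+f['t']; q=f['mtx']@c; return q[:2]/q[2]
def tri(*obs):
    A=[];b=[]
    for f,u,v in obs:
        o=-f['R'].T@f['t'];r=f['R'].T@np.array([(u-f['mtx'][0,2])/f['mtx'][0,0],(v-f['mtx'][1,2])/f['mtx'][1,1],1]);r/=np.linalg.norm(r)
        P=np.eye(3)-np.outer(r,r);A.append(P);b.append(P@o)
    return np.linalg.lstsq(np.vstack(A),np.hstack(b),rcond=None)[0]
E
python3 - <<'E'
from h import *
t=load("top0");s=load("scene0")
for n,u,v in [("knob",126.4,169.4),("spig",127.4,188),("dockcorner TR",147,163.5),("dock BL",119.5,212),("dock BR",154.5,207.5),("stud",285+160/5,140+93/5),("h1",285+135/5,176.3),("h2",285+212/5,173.5),("h3",285+187/5,188),("tubeA",225,130),("tubeB",225,215),("ringtop",225,107),("eyep",224,248)]:
    print(n,atd(t,u,v).round(1))
for n,u,v in [("knob",290+163/4,270+150/4),("spig",290+240/4,270+55/4),("stud",150+(508-375)/4,140+165/4),("h",150+(583-375)/4,140+160/4)]: print(n,atd(s,u,v).round(1))
print("tri knob",tri((t,126.4,168.5),(s,290+163/4,270+145/4)),"spig",tri((t,127.4,188),(s,290+240/4,270+50/4)),"stud",tri((t,317,158.6),(s,150+(508-375)/4,140+162/4)))
E
```

```text
knob [579.1 281.2 112.3]
spig [524.4 274.4 122.6]
dockcorner TR [610.5 239.4  46.4]
dock BL [466.7 313.2  59.3]
dock BR [483.8 222.8  14.1]
stud [ 606.5 -256.3   77.5]
h1 [ 563.2 -245.4   37.2]
h2 [ 571.1 -291.6   34.6]
h3 [ 523.4 -270.6   60.8]
tubeA [681.1   3.9 129.8]
tubeB [442.9   6.8 131.2]
ringtop [747.3   2.9 131.9]
eyep [355.3  11.7 113.3]
knob [585.4 287.  111.7]
spig [525.4 275.1 124.3]
stud [ 608.2 -251.8   81.8]
h [ 554.2 -247.4   65.8]
tri knob [582.00986544 282.98132555 108.43136163] spig [523.94811356 273.5996427  125.32676123] stud [ 605.90464168 -255.96986131   80.74953647]
```

```bash
cat >> h.py <<'E'
from scipy.spatial.transform import Rotation as Ro
def tool():
    s=readout.state(); return s,Ro.from_euler('xyz',s['ee_rot'],degrees=True)
def aim(yaw):  # rotvec to tool x down, tool y along yaw dir (or opposite)
    s,R=tool(); out=[]
    for sg in (1,-1):
        y=sg*np.array([np.cos(np.radians(yaw)),np.sin(np.radians(yaw)),0]); x=np.array([0,0,-1.])
        T=Ro.from_matrix(np.c_[x,y,np.cross(x,y)]); out.append((T*R.inv()).as_rotvec())
    return min(out,key=np.linalg.norm)
E
python3 - <<'E'
from h import *
s,R=tool(); print(R.as_matrix().round(3)); print(aim(101),aim(101-90))
c=optics.camera_params("wrist"); print(R.inv().apply(-c['R'].T@c['t']-s['ee_pos']))
E
```

```text
[[-0.     0.372  0.928]
 [-0.001  0.928 -0.372]
 [-1.    -0.001  0.   ]]
[ 1.34809449e-03 -1.27610767e-04  5.72747745e-01] [ 8.87649830e-04 -1.07327078e-03 -9.98048342e-01]
[-155.33188676    0.58380317  -68.26495679]
```

```bash
python3 -m creep '[{"translation":[2.1,-2.5,0.8],"delta_rot":[0,0,0.06]},{"translation":[2.1,-2.5,0.8],"delta_rot":[0,0,0.06]},{"translation":[2.1,-2.5,0.8],"delta_rot":[0,0,0.06]},{"translation":[2.1,-2.5,0.8],"delta_rot":[0,0,0.06]},{"translation":[2.1,-2.5,0.8],"delta_rot":[0,0,0.06]}]'
python3 -m creep '[{"translation":[2.1,-2.5,0.6],"delta_rot":[0,0,0.06]},{"translation":[2.1,-2.5,0.6],"delta_rot":[0,0,0.06]},{"translation":[2.1,-2.5,0.6],"delta_rot":[0,0,0.06]},{"translation":[2.1,-2.5,0.6],"delta_rot":[0,0,0.06]},{"translation":[2.1,-2.5,0.6],"delta_rot":[0,0,0.03]}]'
python3 -m creep '[{"translation":[0,0,0],"delta_rot":[0,0,0]},{"translation":[0,0,0],"delta_rot":[0,0,0]}]'
python3 -c "
from h import *
grab('wrist','w1');print(aim(101))"
```

```text
time_s: 0.57
ee_pos: [319.3, 407.5, 268.1]
ee_rot: [-121.8, 90.0, -126.3]
force: [0.0, -1.1, 0.2]
gripper_width: 91.4
time_s: 0.98
ee_pos: [424.3, 282.3, 298.1]
ee_rot: [-175.9, 90.0, -164.9]
force: [0.5, 0.3, -0.1]
gripper_width: 90.9
time_s: 1.15
ee_pos: [424.4, 282.8, 297.9]
ee_rot: [108.3, 90.0, 119.0]
force: [-0.7, 0.7, -0.0]
gripper_width: 91.3
[-0.00025508 -0.00100745  0.00461382]
```

View pics/w1.png

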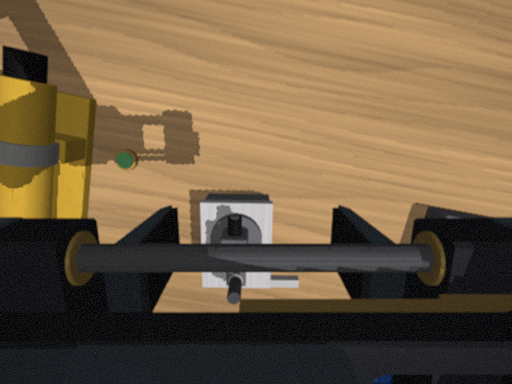

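```bash
python3 -m creep '[{"translation":[3.6,0,0],"delta_rot":[0,0,0]},{"translation":[3.6,0,0],"delta_rot":[0,0,0]},{"translation":[3.6,0,0],"delta_rot":[0,0,0]},{"translation":[3.6,0,0],"delta_rot":[0,0,0]},{"translation":[3.6,0,0],"delta_rot":[0,0,0]}]'
python3 -m creep '[{"translation":[0,0,0],"delta_rot":[0,0,0]},{"translation":[0,0,0],"delta_rot":[0,0,0]}]'
python3 -c "
from h import *
grab('wrist','w2');print(aim(101))
a=cv2.imread('pics/w2.png');cv2.imwrite('pics/w2c.png',cv2.resize(a[30:210,150:350],None,fx=3.6,fy=3.3,interpolation=cv2.INTER_CUBIC))"
```

```text
time_s: 1.62
ee_pos: [604.0, 285.5, 297.3]
ee_rot: [158.3, 89.9, 169.3]
force: [1.2, 0.3, 0.8]
gripper_width: 90.9
time_s: 1.78
ee_pos: [603.9, 285.0, 295.6]
ee_rot: [-177.3, 89.8, -166.5]
force: [-0.7, 0.3, -0.1]
gripper_width: 91.4
[ 0.00051169 -0.00308973  0.00167302]
```

View pics/w2.png

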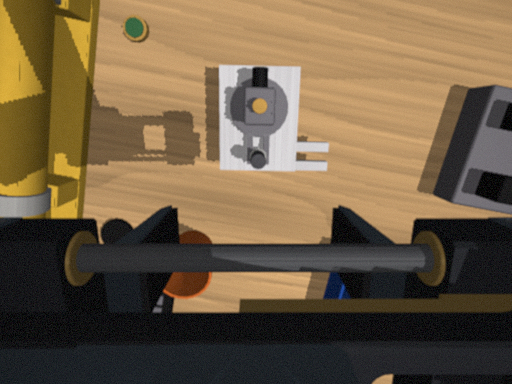

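View pics/w2c.png

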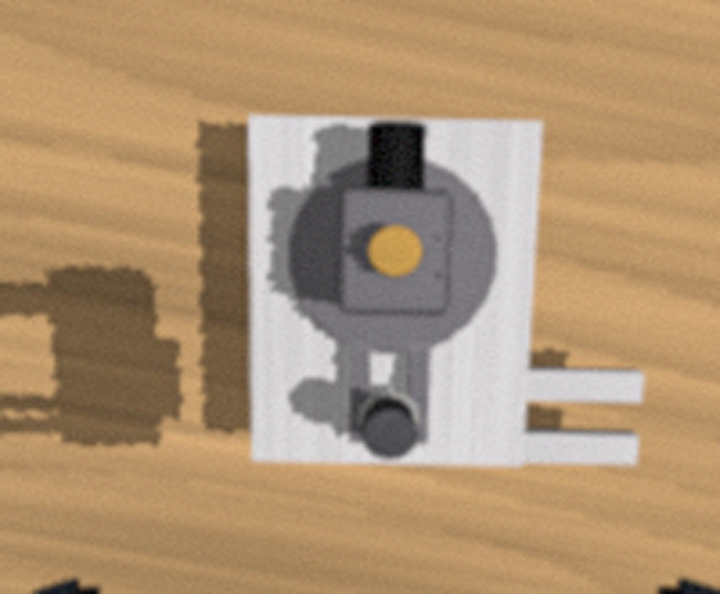

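```bash
cat > m.py <<'E'
from h import *
w=load("w2");t=load("top0")
q=lambda x,y:(150+x/3.6-.3,30+y/3.3-.3)
P={n:atz(w,*q(x,y),55) for n,x,y in [("TL",248,115),("TR",543,121),("BL",252,462),("BR",524,466),("u1",643,371),("u2",641,402),("l1",637,432),("l2",637,464),("ur",530,402),("lr",526,431)]}
for n in P: print(n,P[n].round(1))
print("depth plate",atd(w,*q(270,200)).round(1),atd(w,*q(500,400)).round(1),"prong",atd(w,*q(600,385)).round(1))
for n,u,v,z in [("spig",395,250,133),("knob",389,427,113)]:
    print(n,atz(w,*q(u,v),z).round(1),atd(w,*q(u,v)).round(1),tri((w,*q(u,v)),(t,127.4,188) if n=="spig" else (t,126.4,168.8)).round(1))
xd=(P["TL"]-P["BL"]+P["TR"]-P["BR"])[:2];print("yaw x",np.degrees(np.arctan2(-xd[1],-xd[0])), [np.degrees(np.arctan2(*( (P[a]-P[b])[:2]))) for a,b in [("TR","TL"),("BR","BL"),("u2","ur"),("l1","lr")]])
E
python3 m.py
```

```text
TL [484.5 217.3  55. ]
TR [467.7 316.   55. ]
BL [612.5 239.6  55. ]
BR [595.2 338.2  55. ]
u1 [550.3 371.9  55. ]
u2 [562.2 374.2  55. ]
l1 [574.  375.7  55. ]
l2 [586.6 378.9  55. ]
ur [569.8 334.7  55. ]
lr [581.3 335.8  55. ]
depth plate [512.6 229.5  54.4] [571.2 324.   53.9] prong [558.6 358.3  53.6]
spig [525.3 275.  133. ] [525.  275.1 124.1] [524.8 275.1 120.2]
knob [581.6 284.4 113. ] [582.  284.5 110.4] [583.5 284.8  99.7]
yaw x 9.887745854669577 [np.float64(-9.693015984626886), np.float64(-9.971316705588693), np.float64(-10.897353526565213), np.float64(-10.334006092565012)]
```

```bash
cat > e.py <<'E'
from h import *
import sys
w=load(sys.argv[1]); z=float(sys.argv[2])
g=cv2.GaussianBlur(w['p'].astype(np.float32),(0,0),0.8)
g=g[:,:,2]  # blue: plate bright, wood dark
def edge(a,b,n=60,h=4):
    a=np.array(a,float);b=np.array(b,float);d=(b-a)/np.linalg.norm(b-a);nn=np.array([-d[1],d[0]]);s=np.arange(-h,h+.01,.25);out=[]
    for t in np.linspace(.06,.94,n):
        p=a+t*(b-a)+s[:,None]*nn; v=cv2.remap(g,p[:,0].astype(np.float32)[None],p[:,1].astype(np.float32)[None],1)[0]
        dv=np.abs(np.diff(v)); k=dv.argmax()
        m=dv[max(k-3,0):k+4];ss=(s[:-1]+.125)[max(k-3,0):k+4]; out.append(atz(w,*(a+t*(b-a)+nn*(m@ss/m.sum())),z)[:2])
    out=np.float32(out); vx,vy,x,y=cv2.fitLine(out,cv2.DIST_HUBER,0,.01,.01).ravel()
    r=(out-[x,y])@[-vy,vx]; return np.degrees(np.arctan2(vy,vx)),(round(float(x),1),round(float(y),1)),r.std()
E
cat > e2.py <<'E'
import sys; sys.argv=["","w2","55"]
exec(open("e.py").read())
q=lambda x,y:(150+x/3.6-.3,30+y/3.3-.3)
for n,a,b in [("L",(248,115),(252,462)),("T",(248,115),(543,121)),("R",(543,121),(530,365)),("B",(252,462),(637,465)),("prU",(535,370),(643,371)),("prU2",(535,402),(641,402)),("prL1",(535,431),(637,432))]:
    print(n,edge(q(*a),q(*b)))
E
python3 e2.py
```

```text
L (np.float32(9.844498), (530.6, 224.9), np.float32(0.3552921))
T (np.float32(-80.36365), (476.2, 264.8), np.float32(1.1376113))
R (np.float32(9.660136), (521.1, 325.0), np.float32(0.37022227))
B (np.float32(-79.690605), (599.2, 312.2), np.float32(1.1740584))
prU (np.float32(-81.08938), (553.2, 354.7), np.float32(0.31448376))
prU2 (np.float32(-78.55874), (565.8, 354.4), np.float32(0.19863212))
prL1 (np.float32(-82.3197), (578.0, 356.6), np.float32(0.31069398))
```

```bash
python3 -m creep '[{"translation":[-0.42,0,-3.2],"delta_rot":[0,0,-0.009]},{"translation":[-0.42,0,-3.2],"delta_rot":[0,0,-0.009]},{"translation":[-0.42,0,-3.2],"delta_rot":[0,0,0]},{"translation":[-0.42,0,-3.2],"delta_rot":[0,0,0]},{"translation":[-0.42,0,-2.7],"delta_rot":[0,0,0]}]'
python3 -m creep '[{"translation":[0,0,0],"delta_rot":[0,0,0]},{"translation":[0,0,0],"delta_rot":[0,0,0]}]'
python3 -c "
from h import *
s=grab('wrist','w3');grab('scene','s3');print(s['ee_pos'],aim(99.85))
f=load('w3')
for p in [(583,285,113),(583,285,95),(572,356,55),(525,275,125)]: print(proj(f,p))"
```

```text
time_s: 2.25
ee_pos: [579.6, 284.5, 141.7]
ee_rot: [174.8, 89.9, -175.3]
force: [0.5, 0.1, 0.2]
gripper_width: 91.3
time_s: 2.42
ee_pos: [580.7, 284.4, 142.9]
ee_rot: [-172.5, 89.9, -162.6]
force: [0.4, 0.2, 0.5]
gripper_width: 90.8
[580.74928253 284.38839663 142.91685746] [-0.00198192  0.00396517 -0.00024147]
[254.46326761 227.72062811]
[254.51518781 218.68663332]
[340.42995095 204.72416663]
[254.6666084 137.1016471]
```

View pics/w3.png

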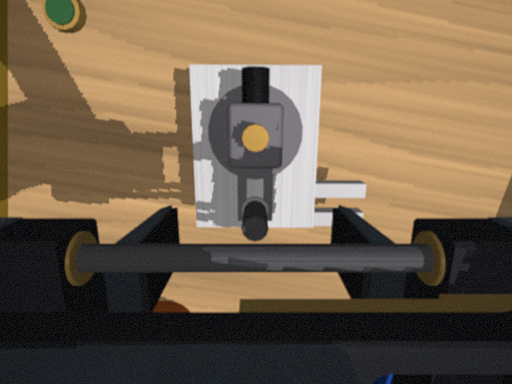

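View pics/s3.png

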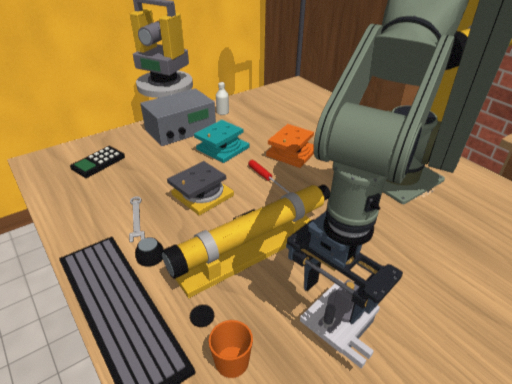

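```bash
python3 -m creep '[{"translation":[0.1,0.02,-1.3],"delta_rot":[0,0,0]},{"translation":[0.1,0.02,-1.3],"delta_rot":[0,0,0]},{"translation":[0,0,-1.3],"delta_rot":[0,0,0]},{"translation":[0,0,-1.3],"delta_rot":[0,0,0]},{"translation":[0,0,0],"delta_rot":[0,0,0]}]'
python3 -m creep '[{"translation":[0,0,0],"delta_rot":[0,0,0]},{"translation":[0,0,0],"delta_rot":[0,0,0]},{"translation":[0,0,0],"delta_rot":[0,0,0]},{"translation":[0,0,0],"delta_rot":[0,0,0]},{"translation":[0,0,0],"delta_rot":[0,0,0]}]' -1 12
python3 -m creep '[{"translation":[0,0,0],"delta_rot":[0,0,0]},{"translation":[0,0,0],"delta_rot":[0,0,0]},{"translation":[0,0,0],"delta_rot":[0,0,0]},{"translation":[0,0,0],"delta_rot":[0,0,0]},{"translation":[0,0,0],"delta_rot":[0,0,0]}]'
```

```text
time_s: 2.93
ee_pos: [584.6, 284.3, 91.0]
ee_rot: [167.2, 90.0, 177.0]
force: [-0.3, -0.8, 0.2]
gripper_width: 91.3
time_s: 3.35
ee_pos: [585.1, 284.4, 91.9]
ee_rot: [18.5, 89.9, 28.3]
force: [-0.6, -0.5, -0.3]
gripper_width: 60.5
time_s: 3.77
ee_pos: [584.7, 284.2, 90.9]
ee_rot: [152.7, 90.0, 162.5]
force: [0.5, 0.3, 0.6]
gripper_width: 27.1
```

```bash
python3 -m creep '[{"translation":[0,0,0],"delta_rot":[0,0,0]},{"translation":[0,0,0],"delta_rot":[0,0,0]},{"translation":[0,0,0],"delta_rot":[0,0,0]},{"translation":[0,0,0],"delta_rot":[0,0,0]},{"translation":[0,0,0],"delta_rot":[0,0,0]}]' - 20
python3 -c "
from h import *
s=grab('wrist','w4');print(s)"
```

```text
time_s: 4.18
ee_pos: [584.7, 284.3, 90.9]
ee_rot: [103.6, 90.0, 113.4]
force: [0.1, 0.3, -0.1]
gripper_width: 17.6
{'time_s': 4.1833, 'qpos': array([ 2.49098941e+01,  3.09873252e+01,  8.97967233e+01,  9.45699167e-03,
        5.92157425e+01, -7.49044875e+01]), 'qvel': array([-0.04942581,  0.07551672,  0.06088568,  0.06195201, -0.04118336,
        0.02717677]), 'effort': array([-1.45889092e-01, -5.03437650e+01, -2.06239611e+01, -7.48873036e-02,
        1.38295102e-01,  6.00592502e-04]), 'ee_pos': array([584.7017384 , 284.26209824,  90.90550042]), 'ee_rot': array([103.62394242,  89.9918728 , 113.43348386]), 'force': array([ 0.08118694,  0.31932124, -0.0597982 ]), 'torque': array([ 0.09714385,  0.01026913, -0.01865037]), 'gripper_width': 17.6246167927599}
```

```bash
python3 -m creep '[{"translation":[0,0,0.8],"delta_rot":[0,0,0]},{"translation":[0,0,1.3],"delta_rot":[0,0,0]},{"translation":[0,0,1.3],"delta_rot":[0,0,0]},{"translation":[0,0,1.3],"delta_rot":[0,0,0]},{"translation":[0,0,1.3],"delta_rot":[0,0,0]}]' - 25
python3 -m creep '[{"translation":[0,0,0],"delta_rot":[0,0,0]},{"translation":[0,0,0],"delta_rot":[0,0,0]}]'
python3 -c "
from h import *
s=grab('wrist','w5');grab('scene','s5');print(s['ee_pos'],s['gripper_width'],aim(99.85))
a=cv2.imread('pics/s5.png');cv2.imwrite('pics/s5c.png',cv2.resize(a[230:370,270:410],None,fx=4.2,fy=4.2,interpolation=cv2.INTER_CUBIC))"
```

```text
time_s: 4.65
ee_pos: [584.6, 284.1, 152.0]
ee_rot: [-151.3, 90.0, -141.5]
force: [-0.7, -0.1, -0.9]
gripper_width: 17.5
time_s: 4.82
ee_pos: [585.0, 284.3, 151.9]
ee_rot: [14.2, 89.9, 24.0]
force: [-0.3, -0.9, -0.8]
gripper_width: 17.5
[585.03972349 284.30025596 151.85483626] 17.54487804953357 [ 0.00067968 -0.0014875   0.00067907]
```

View pics/s5c.png

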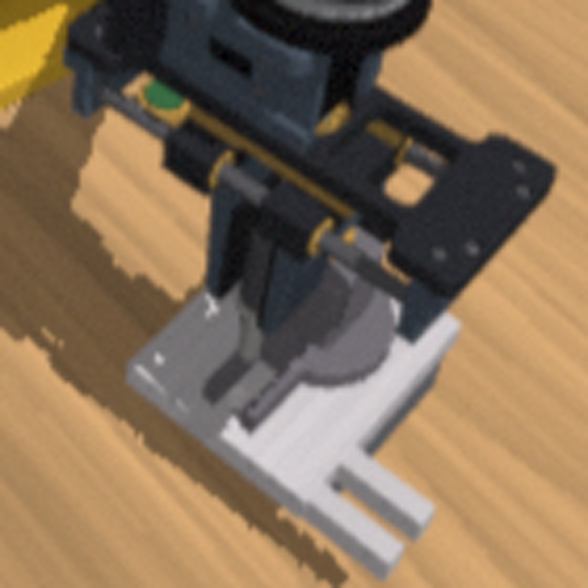

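View pics/w5.png

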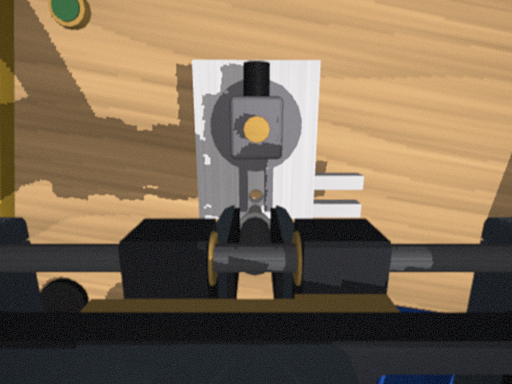

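```bash
python3 -m creep '[{"translation":[-0.25,1.42,0],"delta_rot":[0,0,0]},{"translation":[-0.25,1.42,0],"delta_rot":[0,0,0]},{"translation":[-0.25,1.42,0],"delta_rot":[0,0,0]},{"translation":[-0.25,1.42,0],"delta_rot":[0,0,0]},{"translation":[-0.24,1.42,0],"delta_rot":[0,0,0]}]'
python3 -m creep '[{"translation":[0,0,-0.8],"delta_rot":[0,0,0]},{"translation":[0,0,-0.7],"delta_rot":[0,0,0]},{"translation":[0,0,0],"delta_rot":[0,0,0]},{"translation":[0,0,0],"delta_rot":[0,0,0]}]'
python3 -c "
from h import *
s=grab('wrist','w6');grab('scene','s6');print(s['ee_pos'],s['gripper_width'],aim(99.85))
f=load('w6')
for p in [(572,356,55),(s['ee_pos'][0],s['ee_pos'][1],s['ee_pos'][2]+2-60)]: print(proj(f,p))
a=cv2.imread('pics/s6.png');b=cv2.imread('pics/w6.png')
cv2.imwrite('pics/s6c.png',np.hstack([cv2.resize(a[250:370,290:390],(500,600),interpolation=2),cv2.resize(b[160:240,215:300],None,fx=3.5,fy=7.5)]))"
```

```text
time_s: 5.33
ee_pos: [571.7, 357.3, 150.6]
ee_rot: [161.4, 90.0, 171.2]
force: [1.0, 0.5, -0.9]
gripper_width: 17.7
time_s: 5.67
ee_pos: [571.8, 354.3, 134.8]
ee_rot: [-152.2, 89.9, -142.4]
force: [-0.4, 0.2, -2.0]
gripper_width: 17.4
[571.84078793 354.34775048 134.76812264] 17.419493250754076 [ 0.0002026  -0.00012922  0.0015085 ]
[256.41446523 203.60414801]
[254.34543291 211.22857932]
```

View pics/s6c.png

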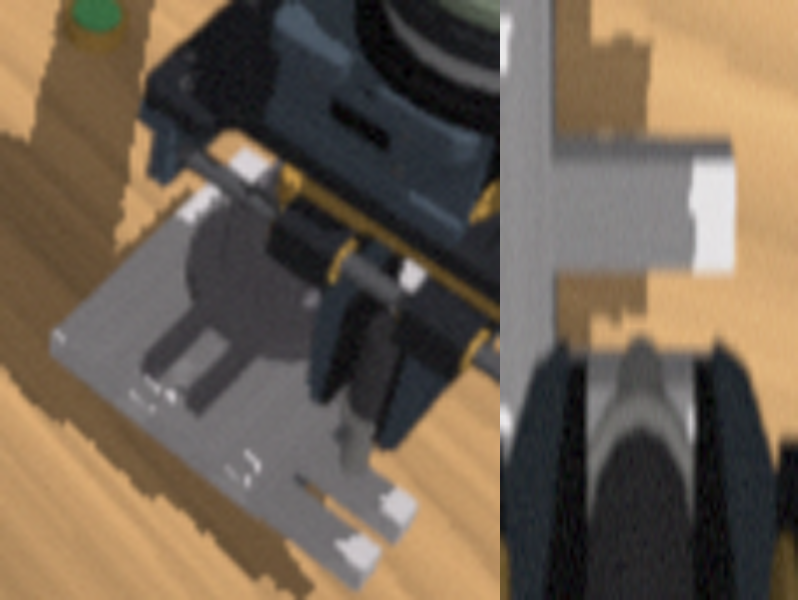

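View pics/w6.png

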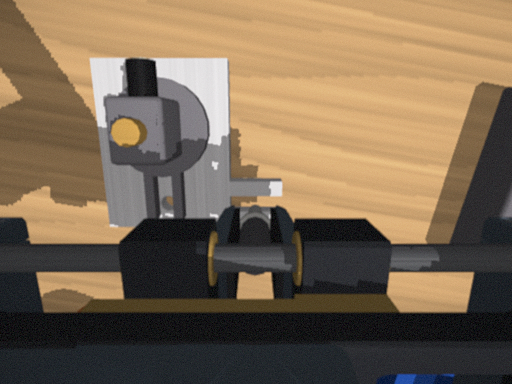

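```bash
python3 -c "
from h import *
f=load('s6')
for p in [(571.8,354.3,76),(572,356,76),(572,356,55),(572,356,60),(583.5,285.5,52)]:
  q=proj(f,p); print(p,(q-[290,250])*5+2)
w=load('w6')
for p in [(571.8,354.3,76),(572,356,55),(562.2,374.2,55),(550.3,371.9,55)]:
  q=proj(w,p); print(p,q,(q-[215,160])*[3.5,7.5])
"
```

```text
(571.8, 354.3, 76) [351.81186227 459.65453126]
(572, 356, 76) [354.97096679 463.46035653]
(572, 356, 55) [344.98400465 495.01600351]
(572, 356, 60) [347.32892411 487.60679842]
(583.5, 285.5, 52) [186.86381065 377.86679694]
(571.8, 354.3, 76) [254.29470477 210.85258081] [137.53146669 381.39435607]
(572, 356, 55) [256.41446523 203.60414801] [144.9506283  327.03111007]
(562.2, 374.2, 55) [280.8345582  195.77381703] [230.42095368 268.30362775]
(550.3, 371.9, 55) [280.85208908 180.99797   ] [230.48231178 157.484775  ]
```

```bash
python3 -m creep '[{"translation":[0,0.05,-0.8],"delta_rot":[0,0,0]},{"translation":[0,0,-0.6],"delta_rot":[0,0,0]},{"translation":[0,0,-0.6],"delta_rot":[0,0,0]},{"translation":[0,0,-0.3],"delta_rot":[0,0,0]},{"translation":[0,0,0],"delta_rot":[0,0,0]}]'
python3 -m creep '[{"translation":[0,0,-0.4],"delta_rot":[0,0,0]},{"translation":[0,0,-0.4],"delta_rot":[0,0,0]},{"translation":[0,0,-0.4],"delta_rot":[0,0,0]},{"translation":[0,0,0],"delta_rot":[0,0,0]},{"translation":[0,0,0],"delta_rot":[0,0,0]}]'
```

```text
time_s: 6.18
ee_pos: [571.7, 355.3, 111.6]
ee_rot: [-161.2, 89.9, -151.4]
force: [0.1, -0.1, -1.5]
gripper_width: 17.5
time_s: 6.6
ee_pos: [572.1, 355.7, 100.6]
ee_rot: [-166.4, 90.0, -156.6]
force: [0.6, 0.1, -0.7]
gripper_width: 17.2
```

```bash
python3 -c "
from h import *
s=grab('scene','s7');grab('wrist','w7')
a=cv2.imread('pics/s7.png');b=cv2.imread('pics/w7.png')
cv2.imwrite('pics/s7c.png',np.hstack([cv2.resize(a[270:370,310:400],(540,600),interpolation=2),cv2.resize(b[160:240,215:300],None,fx=3,fy=7.5)]))"
```

```text
(no output)
```

View pics/s7c.png

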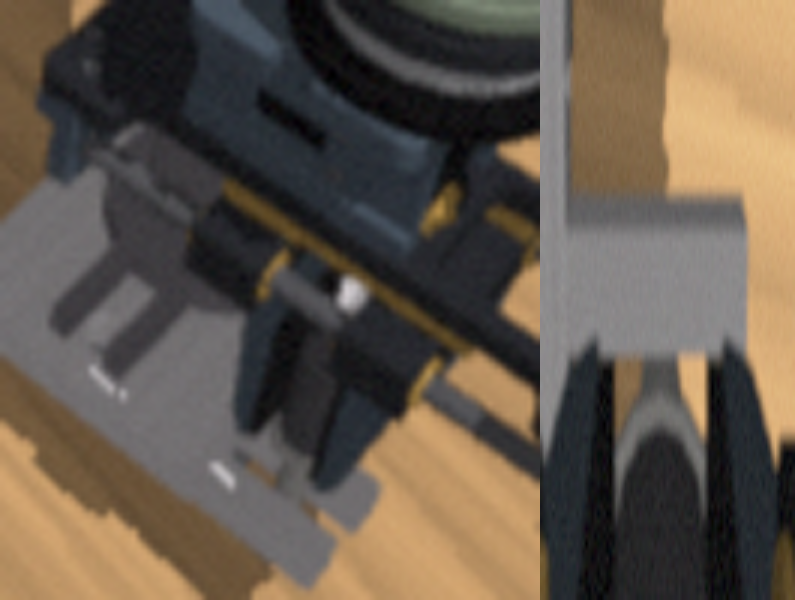

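```bash
python3 -m creep '[{"translation":[0,0,-0.5],"delta_rot":[0,0,0]},{"translation":[0,0,-0.5],"delta_rot":[0,0,0]},{"translation":[0,0,-0.5],"delta_rot":[0,0,0]},{"translation":[0,0,-0.4],"delta_rot":[0,0,0]},{"translation":[0,0,0],"delta_rot":[0,0,0]}]'
python3 -m creep '[{"translation":[0,0,-0.1],"delta_rot":[0,0,0]},{"translation":[0,0,0],"delta_rot":[0,0,0]},{"translation":[0,0,-0.1],"delta_rot":[0,0,0]},{"translation":[0,0,0],"delta_rot":[0,0,0]}]'
python3 -m creep '[{"translation":[0,0,0],"delta_rot":[0,0,0]},{"translation":[0,0,0],"delta_rot":[0,0,0]}]'
```

```text
time_s: 7.12
ee_pos: [571.6, 355.3, 80.4]
ee_rot: [-160.9, 89.9, -151.1]
force: [-0.1, -0.8, -1.2]
gripper_width: 17.3
time_s: 7.45
ee_pos: [572.4, 355.8, 80.0]
ee_rot: [35.4, 90.0, 45.2]
force: [-0.3, 0.3, -0.7]
gripper_width: 17.3
time_s: 7.62
ee_pos: [572.4, 355.8, 80.1]
ee_rot: [33.4, 90.0, 43.2]
force: [0.8, -0.6, -1.3]
gripper_width: 17.3
```

```bash
python3 -m creep '[{"translation":[0,0,-0.1],"delta_rot":[0,0,0]},{"translation":[0,0,0],"delta_rot":[0,0,0]},{"translation":[0,0,-0.1],"delta_rot":[0,0,0]},{"translation":[0,0,0],"delta_rot":[0,0,0]},{"translation":[0,0,0],"delta_rot":[0,0,0]}]'
```

```text
time_s: 8.03
ee_pos: [572.4, 355.7, 78.8]
ee_rot: [27.8, 90.0, 37.6]
force: [-1.0, -0.6, 5.2]
gripper_width: 17.4
```

```bash
python3 -m creep '[{"translation":[0,0,0],"delta_rot":[0,0,0]},{"translation":[0,0,0],"delta_rot":[0,0,0]},{"translation":[0,0,0],"delta_rot":[0,0,0]},{"translation":[0,0,0],"delta_rot":[0,0,0]},{"translation":[0,0,0],"delta_rot":[0,0,0]}]' -0.1
python3 -m creep '[{"translation":[0,0,0.6],"delta_rot":[0,0,0]},{"translation":[0,0,1.2],"delta_rot":[0,0,0]},{"translation":[0,0,2],"delta_rot":[0,0,0]},{"translation":[0,0,2.5],"delta_rot":[0,0,0]},{"translation":[0,0,2.5],"delta_rot":[0,0,0]}]'
python3 -m creep '[{"translation":[3,0,0.5],"delta_rot":[0,0,0]},{"translation":[3,-1,0.5],"delta_rot":[0,0,0]},{"translation":[0,-1,0],"delta_rot":[0,0,0]},{"translation":[0,0,0],"delta_rot":[0,0,0]}]'
python3 -c "
from h import *
s=grab('scene','s8');s=grab('wrist','w8');print(s['ee_pos'],aim(99.85))
a=cv2.imread('pics/s8.png');b=cv2.imread('pics/w8.png')
cv2.imwrite('pics/s8c.png',np.hstack([cv2.resize(a[270:370,310:400],(400,480),interpolation=2),cv2.resize(b[60:210,190:310],(384,480),interpolation=2)]))"
```

```text
time_s: 8.45
ee_pos: [572.3, 355.7, 77.7]
ee_rot: [-176.0, 90.0, -166.2]
force: [0.8, 0.4, -0.3]
gripper_width: 41.0
time_s: 8.87
ee_pos: [572.3, 355.7, 167.8]
ee_rot: [50.1, 90.0, 59.9]
force: [-0.3, 0.3, 0.7]
gripper_width: 40.8
time_s: 9.2
ee_pos: [633.6, 333.8, 177.0]
ee_rot: [-21.2, 89.9, -11.5]
force: [-0.1, -0.0, -1.1]
gripper_width: 41.3
[632.30933806 334.8052394  176.52278105] [-0.00039691 -0.00095479  0.00157458]
```

View pics/s8c.png

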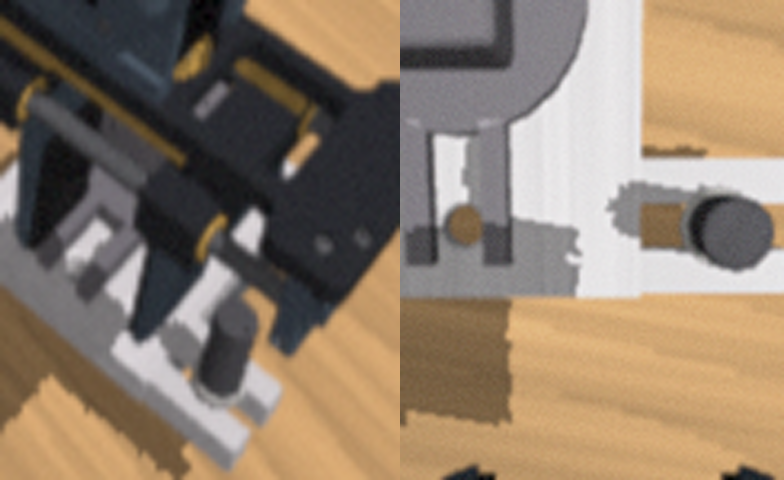

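View pics/w8.png

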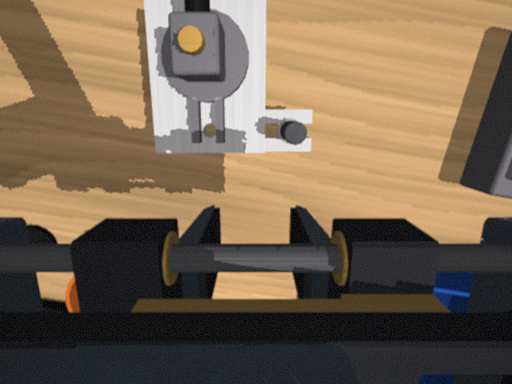

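```bash
python3 -m creep '[{"translation":[-2.68,-1.49,0],"delta_rot":[0,0,0]},{"translation":[-2.68,-1.49,0],"delta_rot":[0,0,0]},{"translation":[-2.68,-1.49,0],"delta_rot":[0,0,0]},{"translation":[-2.68,-1.49,0],"delta_rot":[0,0,0]},{"translation":[0,0,0],"delta_rot":[0,0,0]}]' 0.6
python3 -m creep '[{"translation":[0,0,0],"delta_rot":[0,0,0]},{"translation":[0,0,0],"delta_rot":[0,0,0]}]'
python3 -c "
from h import *
s=grab('wrist','w9');print(s['ee_pos'],s['gripper_width'],aim(99.85))
f=load('w9')
for p in [(525,275,125),(467.7,316,55),(484.5,217.3,55)]: print(proj(f,p))
b=cv2.imread('pics/w9.png')
cv2.imwrite('pics/w9c.png',cv2.resize(b[100:300,130:380],None,fx=3,fy=3))"
```

```text
time_s: 9.72
ee_pos: [517.9, 273.6, 175.7]
ee_rot: [-167.0, 89.5, -157.1]
force: [-0.9, -0.3, -0.0]
gripper_width: 71.2
time_s: 9.88
ee_pos: [525.0, 277.0, 176.7]
ee_rot: [29.8, 89.9, 39.6]
force: [-0.1, 0.9, -0.3]
gripper_width: 73.0
[525.03800623 276.96155101 176.6916928 ] 72.95149061889147 [-1.05648132e-03  1.39221847e-03  7.52542739e-05]
[251.4737648  213.14358893]
[307.82280687 136.7254919 ]
[196.80448965 136.29099852]
```

View pics/w9c.png

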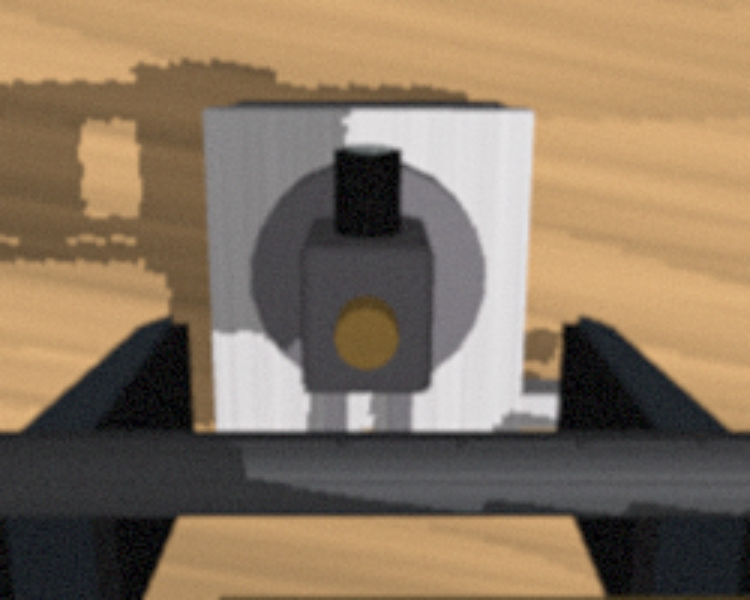

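```bash
python3 -m creep '[{"translation":[0,-0.2,-2.0],"delta_rot":[0,0,0]},{"translation":[0,0,-2.0],"delta_rot":[0,0,0]},{"translation":[0,0,-2.0],"delta_rot":[0,0,0]},{"translation":[0,0,-1.6],"delta_rot":[0,0,0]},{"translation":[0,0,-1.1],"delta_rot":[0,0,0]}]'
python3 -m creep '[{"translation":[0,0,0],"delta_rot":[0,0,0]},{"translation":[0,0,0],"delta_rot":[0,0,0]}]'
python3 -m creep '[{"translation":[0,0,0],"delta_rot":[0,0,0]},{"translation":[0,0,0],"delta_rot":[0,0,0]},{"translation":[0,0,0],"delta_rot":[0,0,0]},{"translation":[0,0,0],"delta_rot":[0,0,0]},{"translation":[0,0,0],"delta_rot":[0,0,0]}]' -1 15
python3 -m creep '[{"translation":[0,0,0],"delta_rot":[0,0,0]},{"translation":[0,0,0],"delta_rot":[0,0,0]}]'
```

```text
time_s: 10.35
ee_pos: [525.3, 274.5, 86.9]
ee_rot: [-170.6, 89.9, -160.8]
force: [-0.4, -0.2, -0.1]
gripper_width: 72.8
time_s: 10.52
ee_pos: [525.6, 274.5, 88.6]
ee_rot: [-179.9, 90.0, -170.1]
force: [1.3, 0.0, 0.9]
gripper_width: 72.8
time_s: 10.93
ee_pos: [525.3, 274.2, 89.5]
ee_rot: [21.2, 89.9, 31.0]
force: [-0.6, -0.8, -0.3]
gripper_width: 42.4
time_s: 11.1
ee_pos: [525.1, 274.3, 89.3]
ee_rot: [49.0, 90.0, 58.8]
force: [-0.2, 0.1, 1.9]
gripper_width: 34.2
```

Gripped at 34 mm. Firm up, then lift straight.

```bash
python3 -m creep '[{"translation":[0,0,0],"delta_rot":[0,0,0]},{"translation":[0,0,0],"delta_rot":[0,0,0]},{"translation":[0,0,0],"delta_rot":[0,0,0]}]' - 45
python3 -m creep '[{"translation":[0,0,0.3],"delta_rot":[0,0,0]},{"translation":[0,0,0.6],"delta_rot":[0,0,0]},{"translation":[0,0,1.0],"delta_rot":[0,0,0]},{"translation":[0,0,1.5],"delta_rot":[0,0,0]},{"translation":[0,0,2],"delta_rot":[0,0,0]}]'
python3 -m creep '[{"translation":[0,0,3.3],"delta_rot":[0,0,0]},{"translation":[0,0,3.3],"delta_rot":[0,0,0]},{"translation":[0,0,3.3],"delta_rot":[0,0,0]},{"translation":[0,0,2],"delta_rot":[0,0,0]},{"translation":[0,0,0.7],"delta_rot":[0,0,0]}]'
python3 -m creep '[{"translation":[0,0,0],"delta_rot":[0,0,0]},{"translation":[0,0,0],"delta_rot":[0,0,0]}]'
python3 -c "
from h import *
s=grab('scene','s10');s=grab('wrist','w10');s=grab('top','t10');print(s['ee_pos'],s['gripper_width'],aim(99.85))"
```

```text
time_s: 11.35
ee_pos: [525.2, 274.3, 89.3]
ee_rot: [49.6, 90.0, 59.4]
force: [-0.4, 0.4, 2.8]
gripper_width: 33.9
time_s: 11.77
ee_pos: [524.1, 273.5, 142.6]
ee_rot: [-161.2, 89.8, -151.4]
force: [0.0, -0.1, -3.2]
gripper_width: 34.0
time_s: 12.18
ee_pos: [526.4, 274.6, 273.8]
ee_rot: [15.7, 89.6, 25.5]
force: [0.9, 0.2, -3.6]
gripper_width: 33.6
time_s: 12.35
ee_pos: [524.5, 273.7, 267.9]
ee_rot: [-164.2, 89.9, -154.4]
force: [0.8, -0.5, -4.2]
gripper_width: 33.6
[524.08416964 273.57459882 266.67937739] 33.88504125212165 [ 0.00195263 -0.00398093  0.00068074]
```

View pics/s10.png

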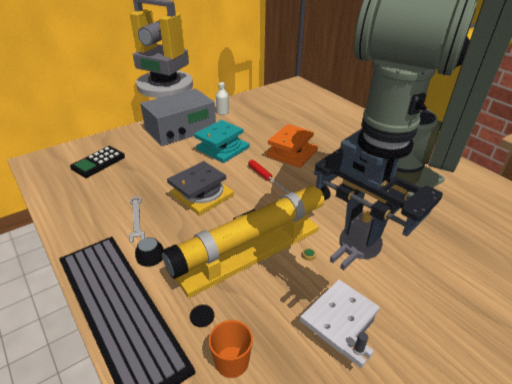

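View pics/w10.png

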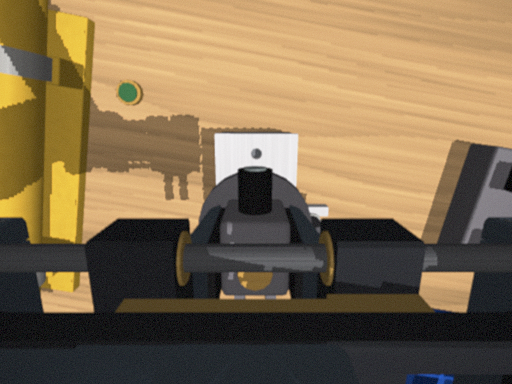

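View pics/t10.png

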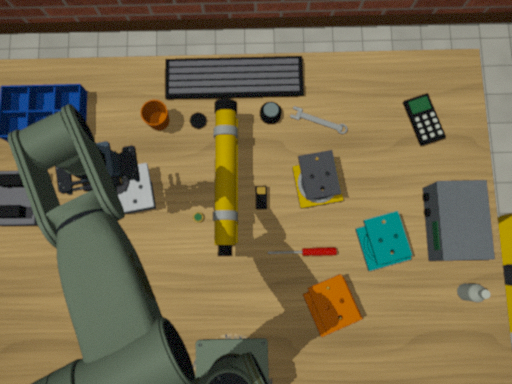

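```bash
python3 -c "
from h import *
t=load('top0')
q=lambda x,y:(285+(x-375)/5-.4,140+y/5-.4)
S=atz(t,*q(553,197),75);D=atz(t,*q(535,93),83);print(S,D,np.degrees(np.arctan2((D-S)[1],(D-S)[0])),np.linalg.norm((D-S)[:2]))
C=[atz(t,*q(*p),75) for p in [(443,82),(610,52),(653,268),(488,292)]]
for c in C: print(c)
c=np.array(C);print(np.degrees(np.arctan2(*((c[0]-c[3])[[1,0]]))),np.degrees(np.arctan2(*((c[1]-c[2])[[1,0]]))),c.mean(0))
print(readout.state()['qpos'])"
```

```text
[ 547.1537189  -263.19227981   75.        ] [ 606.36642321 -254.40210948   83.        ] 8.443933702444552 59.86160243786553
[ 616.01235268 -202.96299717   75.        ]
[ 631.62051664 -299.93453393   75.        ]
[ 504.81364775 -318.08752263   75.        ]
[ 493.07657299 -223.83877438   75.        ]
9.637488325840788 8.146804768431071 [ 561.38077252 -261.20595703   75.        ]
[ 2.64513910e+01  1.87553484e+01  8.33810049e+01  1.55464191e-03
  7.81176933e+01 -7.33599291e+01]
```

```bash
python3 -m creep '[{"translation":[0.3,-1.2,0],"delta_rot":[0,0,0]},{"translation":[0.6,-2.4,0],"delta_rot":[0,0,0]},{"translation":[0.8,-3.4,0],"delta_rot":[0,0,0]},{"translation":[0.8,-3.5,0],"delta_rot":[0,0,0]},{"translation":[0.8,-3.5,0],"delta_rot":[0,0,0]}]'
python3 -m creep '[{"translation":[0.8,-3.5,0],"delta_rot":[0,0,0]},{"translation":[0.8,-3.5,0],"delta_rot":[0,0,0]},{"translation":[0.8,-3.5,0],"delta_rot":[0,0,0]},{"translation":[0.8,-3.5,0],"delta_rot":[0,0,0]},{"translation":[0.8,-3.5,0],"delta_rot":[0,0,0]}]'
python3 -m creep '[{"translation":[0.8,-3.5,0],"delta_rot":[0,0,0]},{"translation":[0.8,-3.5,0],"delta_rot":[0,0,0]},{"translation":[0.8,-3.5,0],"delta_rot":[0,0,0]},{"translation":[0.8,-3.5,0],"delta_rot":[0,0,0]},{"translation":[0.8,-3.5,0],"delta_rot":[0,0,0]}]'
python3 -m creep '[{"translation":[0.8,-3.2,0],"delta_rot":[0,0,-0.01]},{"translation":[0.5,-1.8,0],"delta_rot":[0,0,-0.01]},{"translation":[0,-0.6,0],"delta_rot":[0,0,0]},{"translation":[0,0,0],"delta_rot":[0,0,0]},{"translation":[0,0,0],"delta_rot":[0,0,0]}]'
python3 -m creep '[{"translation":[0,0,0],"delta_rot":[0,0,0]},{"translation":[0,0,0],"delta_rot":[0,0,0]}]'
python3 -c "
from h import *
s=grab('wrist','w11');s2=grab('scene','s11');print(s['ee_pos'],s['gripper_width'],s['qpos'],aim(98.7))
b=cv2.imread('pics/w11.png')
cv2.imwrite('pics/w11c.png',cv2.resize(b[0:200,150:400],None,fx=3,fy=3,interpolation=2))"
```

```text
time_s: 12.92
ee_pos: [557.9, 132.0, 267.9]
ee_rot: [-160.6, 89.9, -150.8]
force: [1.2, 0.3, -2.3]
gripper_width: 33.8
time_s: 13.33
ee_pos: [597.6, -43.5, 268.0]
ee_rot: [177.0, 89.9, -173.2]
force: [-0.4, 1.0, -3.0]
gripper_width: 33.8
time_s: 13.75
ee_pos: [637.4, -218.5, 267.7]
ee_rot: [159.3, 89.9, 169.1]
force: [0.1, -0.4, -3.4]
gripper_width: 33.9
time_s: 14.17
ee_pos: [650.4, -271.5, 268.0]
ee_rot: [130.3, 89.8, 139.0]
force: [0.1, 0.6, -4.0]
gripper_width: 33.5
time_s: 14.33
ee_pos: [651.0, -270.4, 269.3]
ee_rot: [93.8, 90.0, 102.6]
force: [0.0, 0.7, -4.0]
gripper_width: 33.5
[ 650.95731777 -270.37974022  269.26098549] 33.497682269163086 [-2.35022734e+01  2.95724818e+01  6.57932582e+01  2.54263639e-02
  8.46527238e+01 -1.22262339e+02] [-0.0001257   0.00030208 -0.00088178]
```

View pics/w11.png

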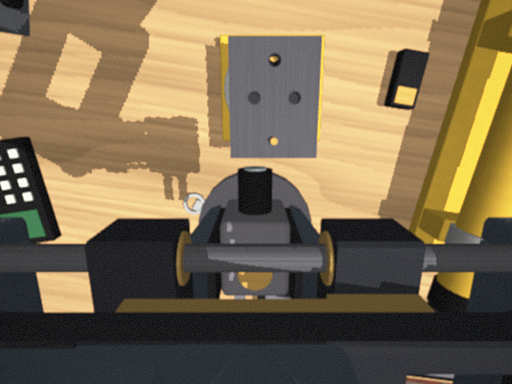

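View pics/s11.png

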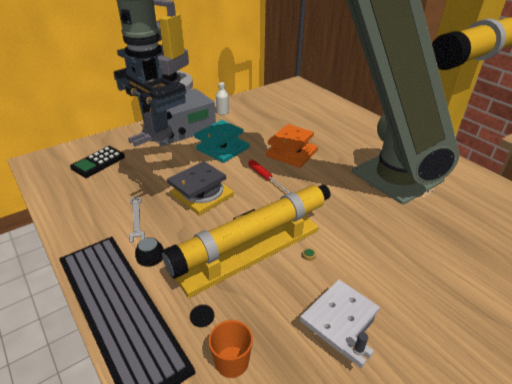

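View pics/w11c.png

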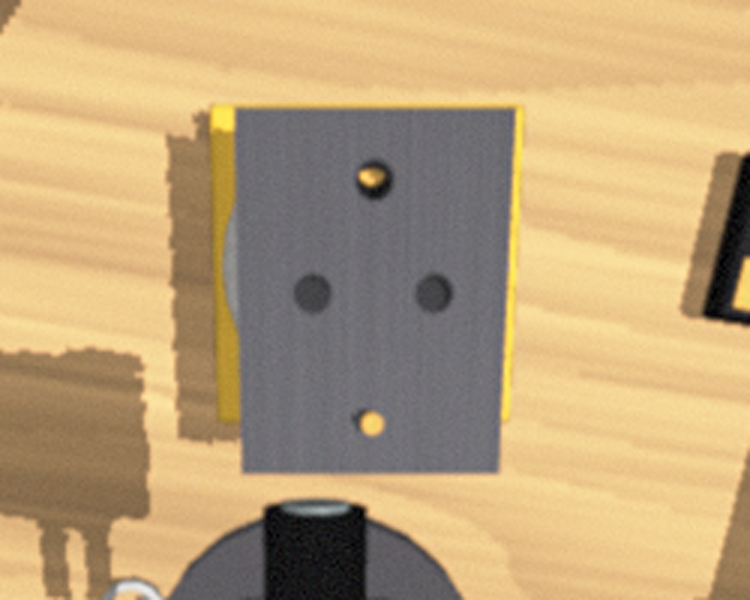

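```bash
cat > m2.py <<'E'
import sys; sys.argv=["","w11","75"]
exec(open("e.py").read())
g=cv2.GaussianBlur(w['p'].astype(np.float32),(0,0),0.8)[:,:,0]
q=lambda x,y:(150+x/3-.33,y/3-.33)
H=np.array([atz(w,*q(*p),75) for p in [(374,180),(312,293),(434,293)]]);S=H.mean(0);D=atz(w,*q(371,424),83)
print(H.round(1),"seat",S,"stud",D,np.degrees(np.arctan2((D-S)[1],(D-S)[0])),np.linalg.norm((D-S)[:2]))
C=np.array([atz(w,*q(*p),75) for p in [(235,108),(516,108),(243,472),(499,472)]]);print(C.round(1),C.mean(0))
for n,a,b in [("L",(235,108),(243,472)),("T",(235,108),(516,108)),("R",(516,108),(499,472)),("B",(243,472),(499,472))]: print(n,edge(q(*a),q(*b)))
print([atd(w,*q(*p)).round(1) for p in [(300,200),(450,200),(300,400),(450,400)]])
E
python3 m2.py
```

```text
[[ 522.4 -268.6   75. ]
 [ 564.  -284.7   75. ]
 [ 557.1 -240.3   75. ]] seat [ 547.81767333 -264.52238402   75.        ] stud [ 607.12830477 -255.78831939   83.        ] 8.37715043801249 59.950270118708254
[[ 506.7 -320.9   75. ]
 [ 491.6 -223.3   75. ]
 [ 633.3 -300.9   75. ]
 [ 618.2 -203.4   75. ]] [ 562.42683927 -262.10210986   75.        ]
L (np.float32(9.156082), (572.5, -311.2), np.float32(0.84540063))
T (np.float32(-81.103226), (499.0, -272.7), np.float32(0.15013051))
R (np.float32(8.9349575), (552.8, -214.0), np.float32(0.28032205))
B (np.float32(-81.08078), (626.2, -253.3), np.float32(0.22852029))
[array([ 532.9, -293.8,   74. ]), array([ 524.5, -240.3,   73.2]), array([ 603. , -283.3,   74.4]), array([ 594.3, -226.9,   72.9])]
```

```bash
python3 -m creep '[{"translation":[-1.2,0.1,0],"delta_rot":[0,0,0]},{"translation":[-2.7,0.1,-0.5],"delta_rot":[0,0,0]},{"translation":[-3.1,0.1,-0.5],"delta_rot":[0,0,0]},{"translation":[-2.3,0.1,-1],"delta_rot":[0,0,0]},{"translation":[-1.0,0.1,-1.5],"delta_rot":[0,0,0]}]'
python3 -m creep '[{"translation":[0,0,-2],"delta_rot":[0,0,0]},{"translation":[0,0,-2],"delta_rot":[0,0,0]},{"translation":[0,0,-1.5],"delta_rot":[0,0,0]},{"translation":[0,0,-0.8],"delta_rot":[0,0,0]},{"translation":[0,0,0],"delta_rot":[0,0,0]}]'
python3 -m creep '[{"translation":[0,0,0],"delta_rot":[0,0,0]},{"translation":[0,0,0],"delta_rot":[0,0,0]},{"translation":[0,0,0],"delta_rot":[0,0,0]}]'
python3 -c "
from h import *
s=grab('scene','s12');s2=grab('top','t12');s=grab('wrist','w12');print(s['ee_pos'],s['gripper_width'],aim(98.8))
b=cv2.imread('pics/s12.png');cv2.imwrite('pics/s12c.png',cv2.resize(b[90:240,120:270],None,fx=4,fy=4,interpolation=2))"
```

```text
time_s: 14.85
ee_pos: [545.7, -266.2, 235.8]
ee_rot: [-57.7, 89.9, -49.0]
force: [-0.1, 0.4, -3.9]
gripper_width: 33.4
time_s: 15.27
ee_pos: [547.2, -265.8, 169.4]
ee_rot: [142.5, 89.8, 151.2]
force: [-0.7, 0.4, -3.2]
gripper_width: 33.9
time_s: 15.52
ee_pos: [548.9, -267.1, 172.4]
ee_rot: [-34.2, 89.8, -25.6]
force: [-0.0, 0.3, -4.6]
gripper_width: 33.6
[ 548.65174729 -267.07548341  172.01424169] 33.83947370713774 [0.00057015 0.00129605 0.00234939]
```

View pics/s12c.png

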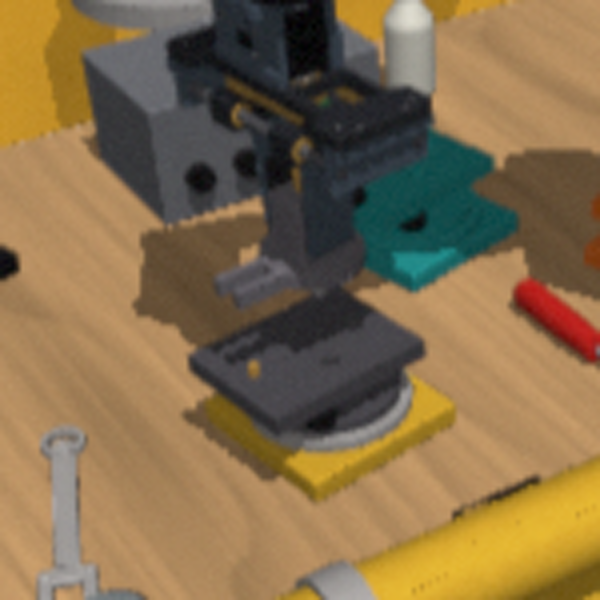

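View pics/w12.png

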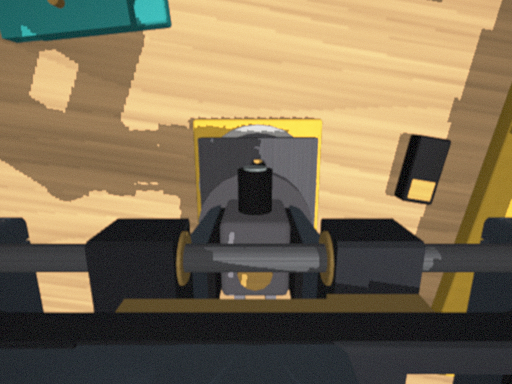

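View pics/t12.png

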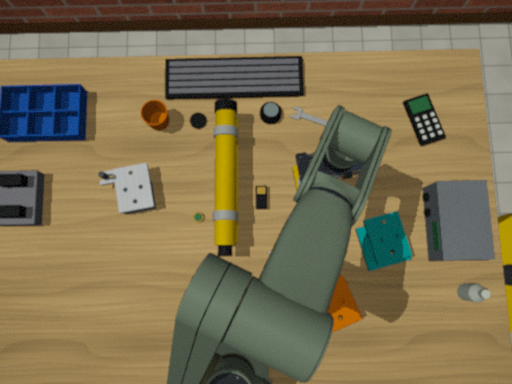

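```bash
python3 -c "
from h import *
tcp=np.array([548.65,-267.1,172.0]);yaw=np.radians(98.67-90)
c,s=np.cos(yaw),np.sin(yaw);R=np.array([[c,-s,0],[s,c,0],[0,0,1]])
G=tcp+[0,0,5-2.3]
w=load('w12');sc=load('s12')
pts={'blkRL':(-20,17,22.5),'blkRR':(-20,-17,22.5),'eyeTop':(-42,0,9),'eyeL':(-42,9,0),'eyeR':(-42,-9,0),'discrear':(-36,0,-25),'discL':(0,36,-25),'discR':(0,-36,-25),'spig':(0,0,33)}
for n,p in pts.items(): print(n,proj(w,G+R@p).round(1))
print('scene')
for n,p in {'tip+out':(70,14,-25),'tip+in':(70,7,-25),'tip-in':(70,-7,-25),'tip-out':(70,-14,-25),'root+':(36,14,-25),'gaproot':(35,0,-25)}.items(): print(n,((proj(sc,G+R@p)-[120,90])*4+1.5).round(1))
X=[547.7,-264.5,75];r=np.radians(8.8);print('stud',((proj(sc,[X[0]+60*np.cos(r),X[1]+60*np.sin(r),83])-[120,90])*4+1.5))
b=cv2.imread('pics/w12.png');cv2.imwrite('pics/w12c.png',cv2.resize(b[110:310,170:340],None,fx=4,fy=3,interpolation=2))
b=cv2.imread('pics/s12.png');cv2.imwrite('pics/s12d.png',cv2.resize(b[145:195,160:220],None,fx=10,fy=10,interpolation=2))
"
```

```text
blkRL [291.  224.9]
blkRR [216.4 224.8]
eyeTop [253.8 171.9]
eyeL [271.5 168.7]
eyeR [236.2 168.7]
discrear [254.1 171.6]
discL [311.8 228.5]
discR [196.4 228.4]
spig [253.6 276.3]
scene
tip+out [239.5 292.6]
tip+in [233.1 288.2]
tip-in [220.3 279.5]
tip-out [214.  275.2]
root+ [282.1 272.6]
gaproot [270.4 263.5]
stud [253.48159181 361.9161566 ]
```

View pics/w12c.png

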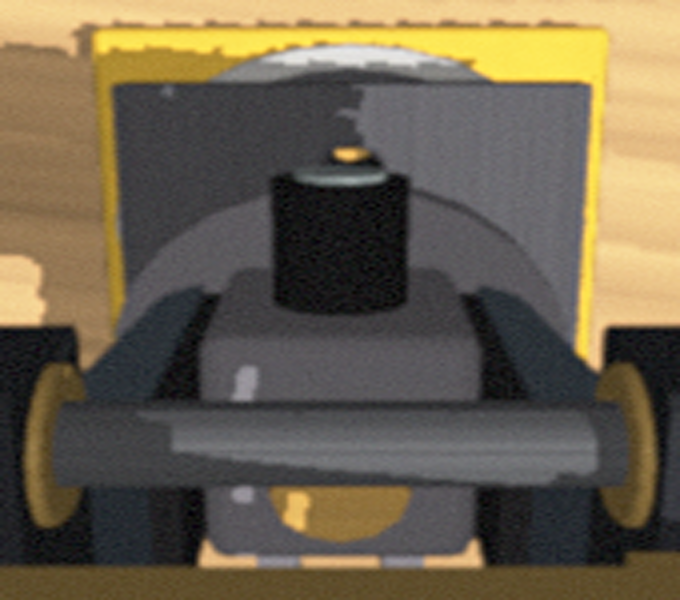

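View pics/s12d.png

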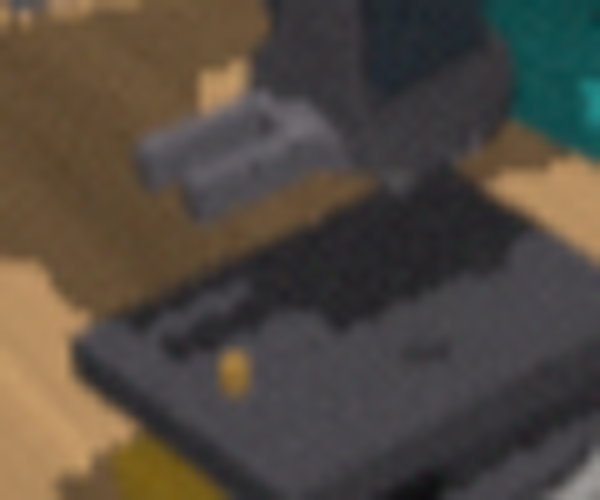

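```bash
python3 -m creep '[{"translation":[-0.05,0.1,-0.6],"delta_rot":[0,0,0.002]},{"translation":[-0.05,0.07,-1],"delta_rot":[0,0,0]},{"translation":[0,0,-1],"delta_rot":[0,0,0]},{"translation":[0,0,-0.7],"delta_rot":[0,0,0]},{"translation":[0,0,-0.4],"delta_rot":[0,0,0]}]'
python3 -m creep '[{"translation":[0,0,0],"delta_rot":[0,0,0]},{"translation":[0,0,0],"delta_rot":[0,0,0]},{"translation":[0,0,0],"delta_rot":[0,0,0]},{"translation":[0,0,0],"delta_rot":[0,0,0]}]'
python3 -c "
from h import *
s=grab('scene','s13');s=grab('wrist','w13');print(s['ee_pos'],s['gripper_width'],s['force'],aim(98.8))
b=cv2.imread('pics/w13.png');B=cv2.imread('pics/s13.png')
cv2.imwrite('pics/w13c.png',cv2.resize(b[110:310,170:340],None,fx=4,fy=3,interpolation=2))
cv2.imwrite('pics/s13d.png',cv2.resize(B[145:205,160:230],None,fx=10,fy=10,interpolation=2))
tcp=s['ee_pos'];yaw=np.radians(8.8)
c,sn=np.cos(yaw),np.sin(yaw);R=np.array([[c,-sn,0],[sn,c,0],[0,0,1]]);G=tcp+[0,0.6,2.7];f=load('s13');S=np.array([547.7,-264.5,75])
for n,p in {'tip+out':(70,14,-25),'tip+in':(70,7,-25),'tip-in':(70,-7,-25),'tip-out':(70,-14,-25),'tip+outb':(70,14,-37),'tip-outb':(70,-14,-37)}.items(): print(n,((proj(f,G+R@p)-[160,145])*10+4.5).round(1))
print('stud',((proj(f,S+R@[60,0,8])-[160,145])*10+4.5))
"
```

```text
time_s: 16.08
ee_pos: [546.2, -264.7, 131.9]
ee_rot: [143.0, 89.8, 151.8]
force: [0.0, -0.8, -3.4]
gripper_width: 33.6
time_s: 16.42
ee_pos: [547.5, -265.4, 134.5]
ee_rot: [-31.7, 89.9, -22.9]
force: [-0.2, 0.3, -3.9]
gripper_width: 33.9
[ 547.43146764 -265.36375876  134.49712467] 33.49455311023699 [-0.67031272  0.2635393  -3.23422887] [0.00036954 0.00089396 0.00039252]
tip+out [224.1 303.8]
tip+in [208.2 292.6]
tip-in [176.8 270.5]
tip-out [161.2 259.5]
tip+outb [229.  340.6]
tip-outb [166.5 296.2]
stud [234.45397953 355.5403915 ]
```

View pics/w13c.png

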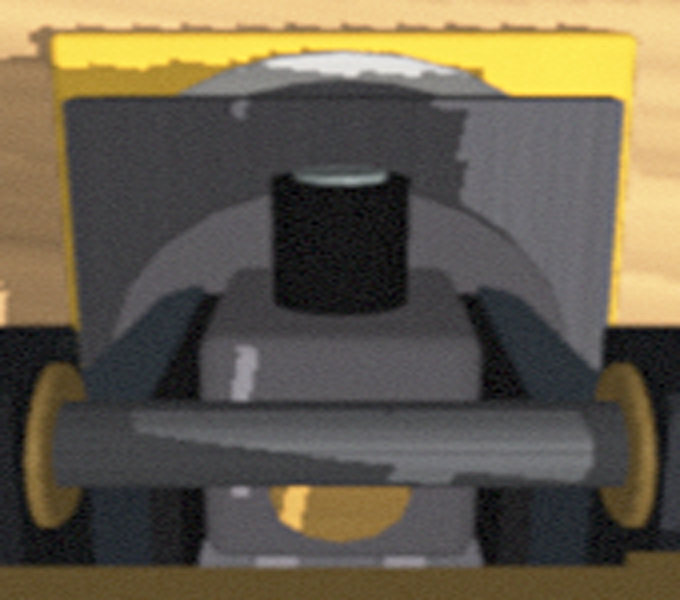

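View pics/s13d.png

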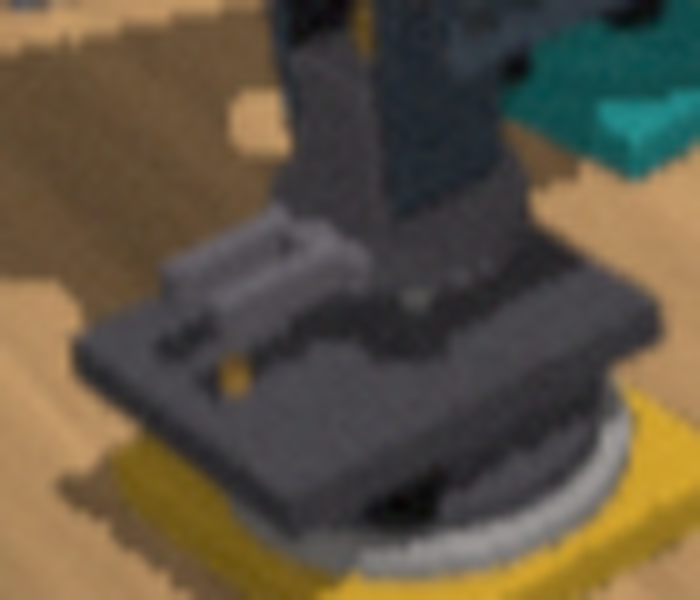

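```bash
python3 -c "
from h import *
f=load('w13');yaw=np.radians(8.8);c,sn=np.cos(yaw),np.sin(yaw);R=np.array([[c,-sn,0],[sn,c,0],[0,0,1]])
S=np.array([547.7,-264.5,75]);G=f['ee']+[0,0,2.7]
for n,p in {'rl':(-50,-50,0),'rr':(-50,50,0),'r0':(-50,0,0)}.items(): print(n,((proj(f,S+R@p)-[170,110])*[4,3]+[1.5,1]).round(1))
for n,p in {'eyeTop':(-42,0,9),'eyeL':(-42,9,0),'eyeR':(-42,-9,0),'discrear':(-36,0,-25),'disc20':(-30,20,-25),'disc-20':(-30,-20,-25),'blkR':(-20,17,22.5),'blkfrontbot':(20,17,22.5),'spig':(0,0,33)}.items(): print(n,((proj(f,G+R@p)-[170,110])*[4,3]+[1.5,1]).round(1))
print(atz(f,170+(66-1.5)/4,110+98/3,75),atz(f,170+(624-1.5)/4,110+98/3,75))
"
```

```text
rl [ 58.8 100. ]
rr [627.7 100.1]
r0 [343.1 100. ]
eyeTop [336.8 186.5]
eyeL [407.7 177. ]
eyeR [266.5 176.9]
discrear [337.8 185.6]
disc20 [471.2 215.2]
disc-20 [204.4 215.1]
blkR [485.7 345.3]
blkfrontbot [476.1 577.5]
spig [336.1 499.6]
[ 505.51717957 -320.32783883   75.        ] [ 490.49939834 -223.43263419   75.        ]
```

```bash
python3 -c "
from h import *
f=load('w13');d=f['d']
q=lambda x,y:(170+(x-1.5)/4,110+(y-1)/3)
for n,p in {'blktop':(330,370),'blktop2':(430,370),'disc':(230,230),'disc2':(450,230),'spig':(345,515),'eyetop':(340,200),'eyemid':(340,280),'plate':(120,200),'plate2':(560,200)}.items(): print(n,atd(f,*q(*p)).round(1))
s=load('s13')
q=lambda x,y:(160+(x-4.5)/10,145+(y-4.5)/10)
for n,p in {'fork+':(250,290),'fork-':(210,255),'plate':(330,380),'plate2':(120,330),'disc':(420,240),'blkface':(330,130)}.items(): print(n,atd(s,*q(*p)).round(1))
"
```

```text
blktop [ 533.4 -268.3  155.6]
blktop2 [ 531.8 -256.5  154.9]
disc [ 523.8 -285.6  110.2]
disc2 [ 518.7 -252.5  110. ]
spig [ 550.3 -263.9  169.3]
eyetop [ 508.5 -271.   144.1]
eyemid [ 521.5 -269.   145.4]
plate [ 528.3 -308.5   74. ]
plate2 [ 516.1 -229.5   73.6]
fork+ [ 605.4 -243.3  111.1]
fork- [ 606.4 -264.2  110.8]
plate [ 588.  -237.7   77.3]
plate2 [ 623.3 -293.2   75.7]
disc [ 557.2 -237.6  111.3]
blkface [ 567.6 -263.9  136.3]
```

```bash
python3 -m creep '[{"translation":[-0.03,0.06,-0.2],"delta_rot":[0,0,0]},{"translation":[0,0,-0.2],"delta_rot":[0,0,0]},{"translation":[0,0,-0.1],"delta_rot":[0,0,0]},{"translation":[0,0,0],"delta_rot":[0,0,0]},{"translation":[0,0,0],"delta_rot":[0,0,0]}]'
python3 -m creep '[{"translation":[0,0,0],"delta_rot":[0,0,0]},{"translation":[0,0,0],"delta_rot":[0,0,0]},{"translation":[0,0,0],"delta_rot":[0,0,0]},{"translation":[0,0,0],"delta_rot":[0,0,0]},{"translation":[0,0,0],"delta_rot":[0,0,0]}]'
python3 -c "
from h import *
s=grab('scene','s14');s=grab('wrist','w14');print(s['ee_pos'],s['gripper_width'],s['force'],s['qvel'],aim(98.8))
b=cv2.imread('pics/w14.png');B=cv2.imread('pics/s14.png')
cv2.imwrite('pics/w14c.png',cv2.resize(b[110:310,170:340],None,fx=4,fy=3,interpolation=2))
cv2.imwrite('pics/s14d.png',cv2.resize(B[145:205,160:230],None,fx=10,fy=10,interpolation=2))
f=load('w14');q=lambda x,y:(170+(x-1.5)/4,110+(y-1)/3)
for p in [(230,230),(450,230),(120,200),(560,200)]: print(atd(f,*q(*p)).round(1))
"
```

```text
time_s: 16.93
ee_pos: [546.7, -264.5, 128.8]
ee_rot: [132.2, 90.0, 140.9]
force: [0.2, 0.6, -3.4]
gripper_width: 33.3
time_s: 17.35
ee_pos: [546.8, -264.6, 129.0]
ee_rot: [26.2, 90.0, 35.0]
force: [-0.5, 0.5, -2.5]
gripper_width: 34.1
[ 546.81924778 -264.58343001  128.99595006] 33.78379480235863 [-0.65725641 -0.17915775 -3.79947398] [-0.0205366   0.01599715  0.09320686 -0.0025255   0.09062432  0.01754701] [-8.68757871e-05  3.33820336e-05  4.33562126e-04]
[ 523.1 -284.9  104.8]
[ 517.9 -251.8  105.3]
[ 526.2 -306.7   74.9]
[ 514.7 -229.6   72.5]
```

View pics/w14c.png

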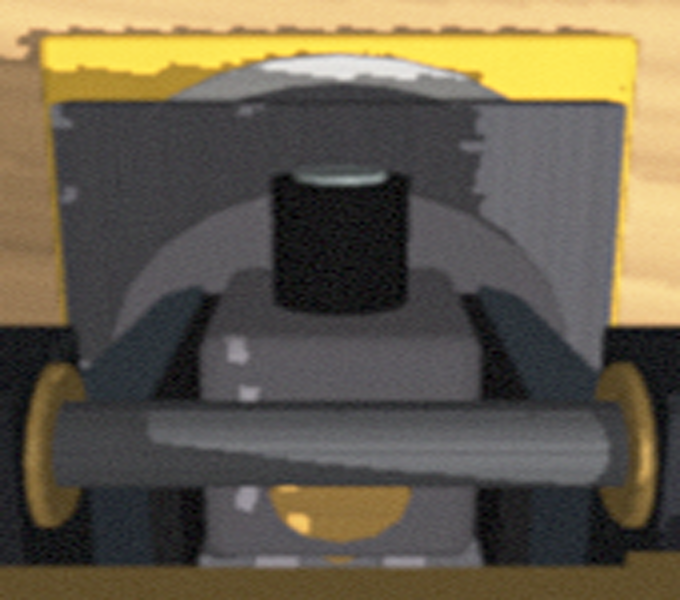

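View pics/s14d.png

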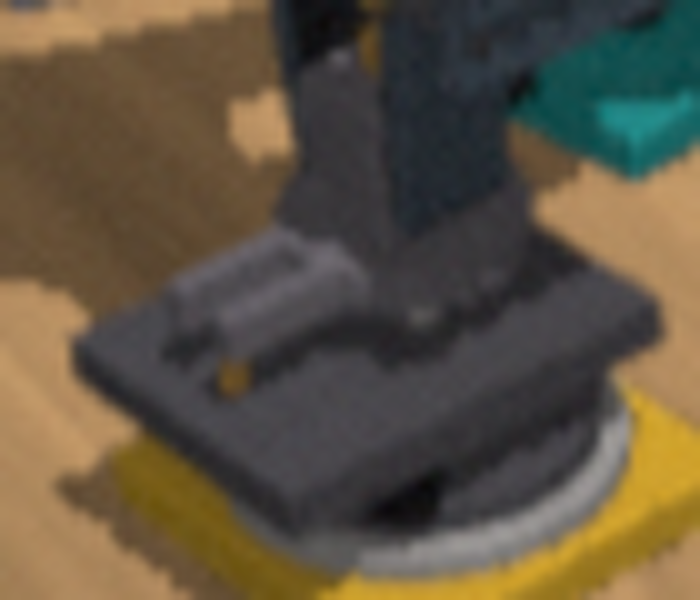

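View pics/s14.png

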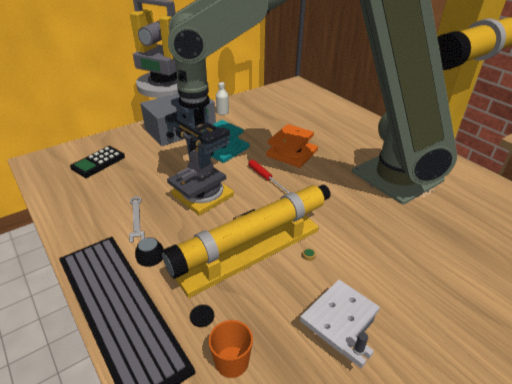

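```bash
python3 -m creep '[{"translation":[0.04,-0.02,0],"delta_rot":[0,0,0]},{"translation":[0,0,0],"delta_rot":[0,0,0]},{"translation":[0,0,0],"delta_rot":[0,0,0]},{"translation":[0,0,0],"delta_rot":[0,0,0]},{"translation":[0,0,0],"delta_rot":[0,0,0]}]'
python3 -m creep '[{"translation":[0,0,0],"delta_rot":[0,0,0]},{"translation":[0,0,0],"delta_rot":[0,0,0]},{"translation":[0,0,0],"delta_rot":[0,0,0]},{"translation":[0,0,0],"delta_rot":[0,0,0]},{"translation":[0,0,0],"delta_rot":[0,0,0]}]'
python3 -c "
from h import *
s=grab('scene','s15');s=grab('wrist','w15');print(s['ee_pos'],s['gripper_width'],aim(98.8))
b=cv2.imread('pics/w15.png');B=cv2.imread('pics/s15.png')
cv2.imwrite('pics/s15d.png',np.hstack([cv2.resize(B[270:370,300:390],(360,400),interpolation=2),cv2.resize(b[190:310,200:310],(360,400),interpolation=2)]))
f=load('w15');r=np.radians(8.8);R=np.array([[np.cos(r),-np.sin(r),0],[np.sin(r),np.cos(r),0],[0,0,1]])
for S in [(547.7,-264.5,75)]: print([proj(f,np.array(S)+R@p) for p in [(60,0,8),(-50,0,0)]])
"
```

```text
time_s: 17.87
ee_pos: [547.2, -264.8, 129.0]
ee_rot: [44.1, 90.0, 52.9]
force: [-0.4, -0.4, -2.8]
gripper_width: 33.6
time_s: 18.28
ee_pos: [547.2, -264.8, 129.0]
ee_rot: [98.7, 90.0, 107.5]
force: [-0.3, 0.5, -3.5]
gripper_width: 33.8
[ 547.19381591 -264.7911559   128.99561853] 33.303379921414574 [-8.64376584e-05  1.93775675e-06  4.15005966e-04]
[array([254.48423765, 293.18086543]), array([254.48568692, 143.96846433])]
```

View pics/s15d.png

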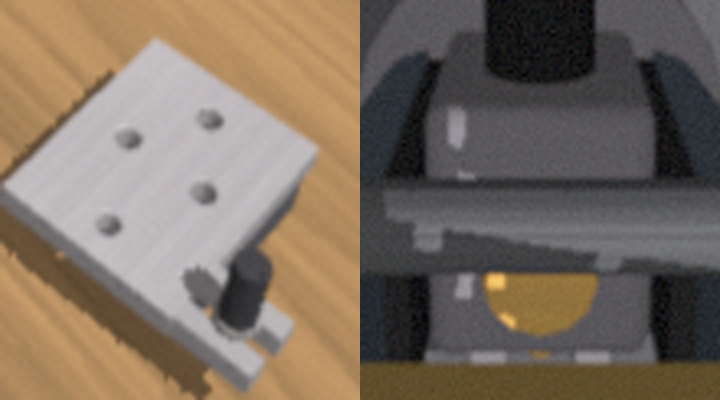

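The pin hangs upright in the notch. The adapter is held still, with the stud centred between the fork prongs. I'm handing in.

```bash
python3 -c "
from workcell import env
print(env.job_done())"
```

```text
the job is handed in; nothing more can be done
None
```

I parked the pin first, then carried the adapter over the collimator and handed the job in at about 18.4 s of the 61 s allowed, still gripping it over the tribrach. Nothing came back as a verdict.

**Pin:** I drew it up out of the bore and lowered it into the notch until the wrist force showed contact (about 5 N). The last scene picture shows it hanging upright by its collar, in the notch between the prongs.

**Adapter:** It is gripped at 45 N with the jaws at 33–34 mm.
- **Crossing:** I carried it across with its feet about 9 cm above the collimator.
- **Final pose:** The tool reads within 0.03° of vertical and the measured pose does not change. The adapter's disc reads the same height on both sides to within 0.5 mm.
- **Gap under the feet:** about 11 mm, from the tool height and the wrist depth reading.
- **Alignment:** The wrist picture shows the stud centred between the fork prongs.

**Small disagreements:**
- The pictures and the tool readings differ by 0.5–1 mm sideways.
- Depth reads about 1 mm low.
- The tribrach's direction came out at 8.4° from the holes and stud and 8.9–9.2° from the plate edges. I held 8.8°.
- The feet over the holes were worked out from these measurements, because the disc hides them in the final pictures.

Nothing else on the bench looks moved in the last scene picture. The screwdriver and vial were not checked by measurement.

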